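# Refit the drain elbow of a display cooler

### The arm

A 7-joint arm with a two-finger parallel gripper is mounted at the origin on the work surface. World frame = base frame: x ahead of the robot, y to its left, z up, the work surface at z = 0. Lengths are in m, angles in rad, forces in N, time in s.
With the tool pointing down it reaches from about 0.4 to 0.875 m from the base axis. Payload 19.3 kg.
Tool frame: the origin (TCP) lies where the fingers leave the gripper's body, on its centre line; the fingertips stand bot.tip_reach ahead of it and the grasp point (between the pads) lies 54 mm ahead of it (bot.tip_reach is the distance from the TCP to the fingertips, in m); z points along the fingers, y is the line along which they close (so a half turn about z gives the same grasp; the last joint's range is limited). The gripper opens to 85 mm and grips with 20 to 120 N. Pads are 22 mm wide; open, the fingers measure 114 mm over their backs; the gripper's body (76 mm by 85 mm) begins 54 mm behind the grasp point. The pads swing forward as they close: fully open they stand 13 mm farther back than shut.
Start: joints at [1.169, 0.521, -0.036, 1.599, 0.021, 1.021, -0.113], TCP at [0.204, -0.591, 0.304] pointing down, gripper open.
Joint ranges: [-2.91, 2.91], [-0.3, 2.13], [-1.5, 1.42], [0.17, 2.43], [-1.26, 4.41], [0.16, 1.93], [-2.52, 2.52]. Speed limits (rad/s): [1.89, 1.89, 2.39, 2.39, 3.01, 3.01, 3.01].

### API

Orientations are given as [roll, pitch, yaw] about the fixed x, y, z axes, in that order (R = Rz(yaw) Ry(pitch) Rx(roll)).
In Python, from workcell import bot gives the robot as it stands. The module is installed in compiled form; this text tells all that it offers.
- The arm moves only by the shell command python3 -m jog 'ROWS' [FORCE]. ROWS is JSON, a list that holds one entry, the list of rows, each a list of 7 numbers: the shift along the tool's x, y, z in mm, then the turn, a rotation vector about the tool's x, y, z in rad, then the opening, from 0 (shut) to 1 (fully open). In form: [[[tx, ty, tz, wx, wy, wz, fingers], ...]]. A call has 1 to 5 rows; each row shifts and turns the commanded pose from where the row before left it, along the tool's axes as they then stand; what a row does not reach is not made up. A row lasts 1/10 s, in which the tool goes at most 50 mm and 8.59 degrees, less where a joint would pass 70% of its speed; a pose out of reach is approached as far as the arm can. A call is refused whole if a number of a shift passes 50 or a number of a turn 0.15, either way. A call with a gripper value outside its range is refused whole. The fingers move at their own pace and stop on an object; FORCE is the grip in N (left out, the last holds). Time passes only in rows, so rows that do not move let the fingers close. It gives the time, the measured TCP pose, the force, the opening and the grip force at its end, in the units of the state.
- bot.observe(): the state, without advancing time (a new reading comes with each control period).
- bot.grab_frame(name): name is "scene" or "top" or "wrist"; returns a dict with "img" (400x640x3 uint8, red, green, blue), "intrinsics" (3x3 intrinsics, pixels), "R" (3x3) and "t" (3): a world point X has camera coordinates R X + t; the wrist camera has in their place "tool_from_camera" (4x4, takes a point from camera to tool coordinates, whose origin is the TCP and whose axes are the flange's). Camera axes: x right, y down, z forward; pixel columns grow to the right and rows downward; lengths in m; the calibration is good to about 2 mm. A picture is of the moment at which its call begins: read the wrist's pose just before it. There is no depth.
- bot.job_done(): hands the job in; it is judged then, once.
Trained networks look in a picture, given as the dict that the camera call returned (one of the last four; its "shot" number tells which), for a name from the list of things; names that differ only in an ending like _2 or _b are one class to them, and where a whole thing is asked for, a point or a joint stands for the part that bears it (a point fixed in the world has none). Each returns a list of dicts, best first, with "conf" (0 to 1); they miss things now and then, are a little off and sometimes report something else, mostly with a low value. They report only what shows in the picture. A call takes as long as a camera call. They do not tell look-alikes from the thing itself.
- bot.trace(query, picture): "region" (400x640 bool, what is visible of it).
- bot.spot_point(query, picture): "xyz" ([x, y, z] in m, in world coordinates, good to about 4 mm: a listed point, or the origin of a listed thing).
The state is a dict: "clock": time; "qpos": joint angles; "qd": joint speeds; "joint_efforts": joint torques, N m; "position": TCP position; "tool_rot": TCP orientation; "force": force on the tool from outside, world axes, zero at the start; "moment": the same for the moment, N m; "grip_width": finger opening in m; "finger_force": force on a finger pad.
Only numpy, scipy, OpenCV 4.12 (cv2) and the standard library are available. Lean on these libraries where they do the work, as an engineer would, in place of code of your own. Each camera call takes 0.05 s, during which the arm holds its last target. There are 200 camera calls.

### The job

Take the brass drain elbow from its black stand, lower it into the clamped drain port with its outlet over the yellow tab, and let go of it there. Then take a fresh hold of its square head and screw it in clockwise until it stiffens and the outlet points over the green post; do not wind it well past the post, do not disturb the yoghurt tub, torch and egg tray, and leave the elbow standing in the port.

Things in the scene. Friction and masses are not known exactly. Their poses are not given: they have to be found in the camera images.
- elbow: Loose brass pipe elbow, 0.35 to 0.5 kg, 114 mm tall, standing upright. Origin: centre of the foot of its male shank; z up, x towards the side outlet. Shank diameter 32 mm, z = 0 to 32 mm, lowest 5 mm tapered to diameter 22. Flange diameter 52 at z = 32 to 38, neck diameter 36 up to z = 64, then the head.
- elbow_head (a point): Point on the elbow's axis, 92 mm above its foot, a good height to grip, inside the square head: 34 x 34 mm, sides parallel to the elbow's x and y, z = 64 to 114 mm, to be gripped on either pair of sides. Keep fingertips more than 66 mm above the foot, to clear neck and outlet.
- elbow_outlet (a point): Centre of the end face of the elbow's outlet, a barbed tube 22 to 27 mm thick along the elbow's +x; 80 mm from the elbow's axis, 51 mm above its foot.
- elbow_key (a point): Middle of the key on the shank: an upright pin of diameter 8 mm, pointed below, 18 mm from the elbow's axis on its +x side, directly under the outlet, 2 to 14 mm above the foot.
- stand: Black plastic block 100 x 100 x 30 mm, fixed to the counter, with a round blind hole (diameter 53 mm, 22 mm deep) in the middle of its top in which the elbow's shank stands at the start, foot 8 mm above the counter. Origin: centre of its underside.
- port: Drain port held in a blue clamp, fixed. Origin: on its vertical axis at counter level; z up, x towards the green post. Base plate 190 x 100 x 10 mm. Dark collar, outer diameter 68, top 50 mm above the counter, bore 35 mm, lip 10 mm thick with a key notch 14 mm wide, 150 degrees anticlockwise (from above) from +x, at the yellow tab. Below the lip turns a white sleeve with a slot 10 mm wide.
- port_seat (a point): Point on the port's axis, 24 mm above the counter, where the foot of the elbow rests on the sleeve's floor when just put in. It goes in only with outlet and key over the yellow tab, within about 8 degrees; once turned, the key is caught under the lip.
- port_entry (a point): Top of the yellow tab beside the collar, 43 mm from the port's axis in the direction of the key notch: the outlet lies over it when the elbow goes in.
- port_mark (a point): Top of the green post (24 x 18 mm across), 48 mm above the counter, 80 mm from the port's axis along its +x: the outlet's end must finally be over it (about 11 mm of air between). The way there is 150 degrees clockwise, seen from above, from the yellow tab.
- sleeve (a joint): Angle (rad) of the white sleeve that the elbow's key drives: 0 at the start, growing clockwise from above; about 2.62 with the outlet over the green post, 0.06 rad of key play either way. Sleeve and elbow sink 1.9 mm per rad. Turning takes about 0.2 N m, rising from 2.2 rad on to 0.33 N m at the post; let go, the elbow eases back about 0.1 rad and stays. Hard stop at 3.1.
- tub: White yoghurt tub, diameter 84 mm, 75 mm tall, loose bystander. Origin: centre of its underside.
- torch: Black inspection torch with a green button and violet lens, 130 mm long, 38 mm thick, lying loose; bystander. Origin: under the middle of its length, x towards the lens.
- eggs: Violet egg tray with twelve eggs, 100 x 290 x 60 mm, loose bystander. Origin: centre of its underside.
Not all that is in view belongs to the job. What is meant by the elbow is not blue or purple, and is the smaller of those in its own colour.

How it is judged:
On the way, in this order (a step that is already met when the one before it is completed fails the run):
1. the elbow stands in the port at the yellow tab, its foot on the sleeve's floor, and has been let go (horizontal distance between elbow and port_seat below 0.005 m and z of elbow in the frame of port below 0.028 m and value of joint sleeve below 0.6 rad and contact force between the fingers and elbow below 0.1 N), for 0.2 s.
2. the elbow has been screwed round to the green post (value of joint sleeve above 2.3 rad and horizontal distance between elbow_outlet and port_mark below 0.015 m), for 0.1 s.
At the end, for the whole second after the job is handed in: The elbow stands upright (within 0.1 rad) in the port, its foot within 5 mm of the port's axis and screwed down to less than 22.5 mm above the counter, sleeve turned past 2.3 rad, the end of its outlet within 15 mm (11 degrees) of the green post seen from above, at rest and released (all of step 2 and horizontal distance between elbow and port_seat below 0.005 m and z of elbow in the frame of port below 0.0225 m and angle between elbow's own z axis and vertical below 0.1 rad and linear speed of elbow below 0.02 m/s and contact force between the fingers and elbow below 0.1 N); the robot touches nothing.
It fails at once if the elbow is wound well past the green post (sleeve beyond 2.95 rad, about 19 degrees too far) (value of joint sleeve above 2.95 rad).
It fails at once if the yoghurt tub is moved more than 30 mm or tipped (distance of tub from where it was at the start of the episode above 0.03 m or angle between tub's own z axis and vertical above 0.3 rad).
It fails at once if the torch is moved more than 30 mm (distance of torch from where it was at the start of the episode above 0.03 m).
It fails at once if the egg tray is moved more than 30 mm or tipped (distance of eggs from where it was at the start of the episode above 0.03 m or angle between eggs's own z axis and vertical above 0.3 rad).
It also fails if it takes over 72 s, if anything falls off the work surface, if the arm or the gripper's body presses on something with over 40 N, if the wrist force passes 120 N, or if a joint passes its speed limit or range.

## Working session

There is one attempt and no reset: what is moved stays moved. The work goes in short steps, Python scripts to look and compute and a shell command to move; the robot and the scene stay as the last step left them, time stands still between calls to the robot, and variables do not carry over. Pictures are saved under pics/ and viewed, at most 10 in all, crops included, and the job is handed in when it is done.

```bash
mkdir -p pics; python3 - <<'E'
from workcell import bot
import cv2,numpy as np
s=bot.observe(); print({k:np.round(v,3).tolist() for k,v in s.items()}, bot.tip_reach)
for c in ["scene","top"]:
    f=bot.grab_frame(c); cv2.imwrite(f"pics/{c}0.png",f["img"][:,:,::-1])
    print(c,f["intrinsics"].tolist(),np.round(f["R"],3).tolist(),np.round(f["t"],3).tolist())
    for n in ["elbow","elbow_head","elbow_outlet","stand","port","port_seat","port_entry","port_mark","tub","torch","eggs"]:
        for d in bot.spot_point(n,f)[:4]: print(n,np.round(d["xyz"],3),round(d["conf"],2))
E
```

```text
{'clock': 0.0, 'qpos': [1.169, 0.522, -0.036, 1.6, 0.021, 1.021, -0.113], 'qd': [0.0, -0.0, 0.001, -0.001, -0.0, -0.001, 0.003], 'joint_efforts': [0.002, -92.71, 1.981, -36.992, 0.018, 0.008, 0.0], 'position': [0.204, -0.591, 0.303], 'tool_rot': [-3.141, 0.0, 0.332], 'force': [-0.382, -0.526, -0.003], 'moment': [0.007, 0.028, -0.028], 'finger_force': 0.0, 'grip_width': 0.085} 0.0726
scene [[366.9219900141062, 0.0, 319.3022839104368], [0.0, 366.9219900141062, 205.77038294558042], [0.0, 0.0, 1.0]] [[-0.566, 0.824, -0.019], [0.639, 0.424, -0.641], [-0.521, -0.375, -0.767]] [0.322, -0.247, 1.19]
elbow [ 0.195 -0.291  0.003] 0.95
elbow [ 0.487 -0.337  0.002] 0.9
elbow [ 0.492 -0.183  0.004] 0.83
elbow [ 0.321 -0.163 -0.001] 0.72
elbow_head [ 0.492 -0.182  0.102] 0.97
elbow_head [ 0.327 -0.158  0.095] 0.92
elbow_head [ 0.196 -0.29   0.121] 0.69
elbow_head [ 0.49  -0.332  0.128] 0.62
elbow_outlet [ 0.369 -0.093  0.052] 0.82
elbow_outlet [ 0.287 -0.341  0.066] 0.82
elbow_outlet [ 0.544 -0.432  0.071] 0.77
stand [ 0.49  -0.185  0.002] 0.87
port [0.543 0.174 0.001] 0.57
port_seat [0.541 0.169 
[... 550 characters left out ...]
-0.163  0.093] 0.72
elbow_head [ 0.198 -0.291  0.118] 0.71
elbow_head [ 0.492 -0.333  0.129] 0.62
elbow_outlet [ 0.418 -0.215  0.058] 0.85
elbow_outlet [ 0.545 -0.428  0.069] 0.76
elbow_outlet [ 0.37  -0.094  0.044] 0.71
elbow_outlet [ 0.287 -0.343  0.066] 0.71
stand [ 0.495 -0.183  0.   ] 0.77
stand [0.508 0.196 0.048] 0.26
port [ 0.54   0.173 -0.001] 0.68
port_seat [0.543 0.173 0.018] 0.7
port_seat [ 0.733  0.289 -0.003] 0.46
port_entry [0.508 0.196 0.045] 0.77
port_entry [0.542 0.171 0.02 ] 0.53
port_mark [0.622 0.164 0.047] 0.88
tub [ 0.709 -0.28  -0.002] 0.67
tub [ 0.494 -0.182  0.099] 0.47
torch [0.734 0.289 0.   ] 0.93
torch [ 0.791 -0.034  0.001] 0.33
eggs [ 0.792 -0.036  0.004] 0.85
```

View pics/top0.png

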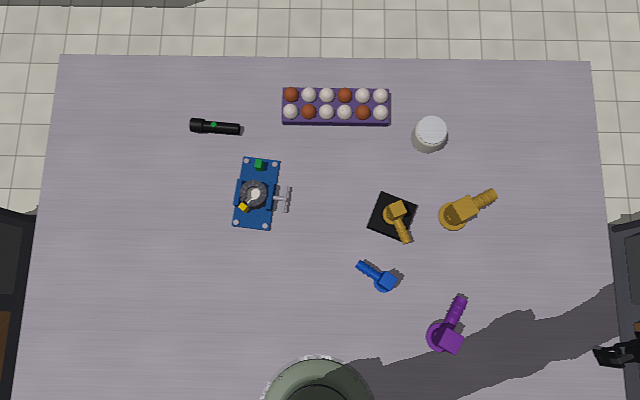

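View pics/scene0.png

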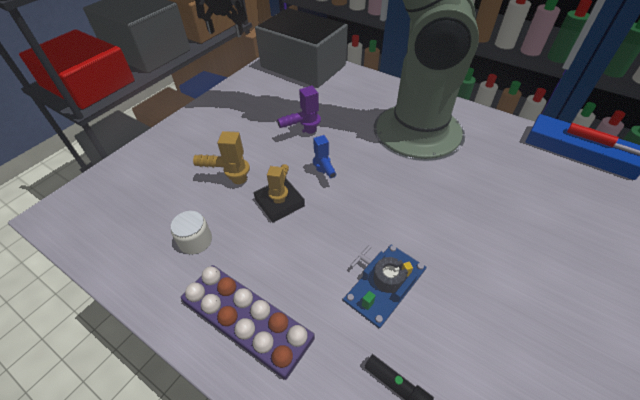

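The top view shows the elbow on the black stand at about (395,212), with the larger brass look-alike at (462,208). The port is at (255,195), its yellow tab at (243,207) and its green post at (260,164). The network positions agree with this. The elbow's outlet bearing is about -155.7°, the port's x axis about -6.5°, and the tab about 143.5°. I'll grip at yaw 114.3°.

```bash
cat > h.py <<'E'
import numpy as np
from scipy.spatial.transform import Rotation as Ro
from workcell import bot
def plan(xyz,yawdeg):
    s=bot.observe(); R=Ro.from_euler('xyz',s["tool_rot"]); T=Ro.from_euler('xyz',[np.pi,0,np.radians(yawdeg)])
    print("t",s["clock"],"pos",np.round(s["position"],4),"rpy",np.round(np.degrees(s["tool_rot"]),2),"q",np.round(s["qpos"],2),"F",np.round(s["force"],1),"M",np.round(s["moment"],2),"w",round(s["grip_width"],4),"ff",s["finger_force"])
    print("turn",np.round((R.inv()*T).as_rotvec(),3),"then shift mm",np.round(1000*T.inv().apply(np.array(xyz)-s["position"]),1))
E
python3 -m jog '[[[0,0,0,0,0,-0.15,1],[0,0,0,0,0,-0.15,1],[0,0,0,0,0,-0.15,1],[0,0,0,0,0,-0.15,1],[0,0,0,0,0,-0.15,1]]]'
python3 -m jog '[[[0,0,0,0,0,-0.15,1],[0,0,0,0,0,-0.15,1],[0,0,0,0,0,-0.15,1],[0,0,0,0,0,-0.15,1],[0,0,0,0,0,-0.15,1]]]'
python3 -m jog '[[[0,0,0,0,0,-0.15,1],[0,0,0,0,0,-0.013,1],[0,0,0,0,0,0,1]]]'
python3 -c "from h import *; plan([.491,-.182,.303],114.3)"
```

```text
clock: 1.7
position: [0.2035, -0.5909, 0.3039]
tool_rot: [-3.142, 0.0, 1.088]
force: [0.1, 0.6, -0.3]
grip_width: 0.0856
finger_force: 0.0
clock: 2.2
position: [0.2035, -0.5909, 0.3039]
tool_rot: [-3.142, 0.0, 1.838]
force: [-0.5, -0.3, -0.6]
grip_width: 0.0857
finger_force: 0.0
clock: 2.5
position: [0.2034, -0.591, 0.3038]
tool_rot: [3.141, -0.0, 1.991]
force: [-0.2, -0.5, -0.6]
grip_width: 0.0852
finger_force: 0.0
t 2.5 pos [ 0.2034 -0.591   0.3038] rpy [ 1.7999e+02 -1.0000e-02  1.1406e+02] q [ 1.43  0.55 -0.43  1.58  0.25  1.06  1.35] F [-0.2 -0.5 -0.6] M [-0.06 -0.05  0.01] w 0.0852 ff 0.0
turn [ 0.    -0.    -0.004] then shift mm [254.4 430.5   0.8]
```

```bash
python3 -m jog '[[[18,31,0,0,0,0,1],[18,31,0,0,0,0,1],[18,31,0,0,0,0,1],[18,31,0,0,0,0,1],[18,31,0,0,0,0,1]]]' >/dev/null
python3 -m jog '[[[18,31,0,0,0,0,1],[18,31,0,0,0,0,1],[18,31,0,0,0,0,1],[18,31,0,0,0,0,1],[18,31,0,0,0,0,1]]]'>/dev/null
python3 -m jog '[[[18,31,0,0,0,0,1],[18,31,0,0,0,0,1],[18,30,0,0,0,0,1],[18,28,0,0,0,0,1],[0,0,0,0,0,0,1]]]'>/dev/null
python3 - <<'E'
from h import *
import cv2
plan([.491,-.182,.154],114.3)
for c in ["wrist","top","scene"]:
    f=bot.grab_frame(c)
    if c=="wrist": cv2.imwrite("pics/w1.png",f["img"][:,:,::-1]); print(f["intrinsics"].tolist(),np.round(f["tool_from_camera"],3).tolist())
    for n in ["elbow_head","elbow_outlet","elbow","stand"]:
        for d in bot.spot_point(n,f)[:3]: print(c,n,np.round(d["xyz"],4),round(d["conf"],2))
E
```

```text
t 4.0 pos [ 0.4939 -0.1802  0.3042] rpy [ 1.7989e+02 -4.0000e-02  1.1437e+02] q [ 0.68  0.41 -0.58  1.84  0.27  0.97  0.41] F [0.4 0.1 0.8] M [-0.01 -0.    0.03] w 0.0855 ff 0.0
turn [ 0.002 -0.001  0.001] then shift mm [ -0.4  -3.4 150.2]
[[287.58307779132247, 0.0, 322.42106981063966], [0.0, 287.58307779132247, 200.05511777124627], [0.0, 0.0, 1.0]] [[-0.001, -0.964, -0.265, 0.067], [1.0, -0.001, -0.0, -0.001], [0.0, -0.265, 0.964, -0.07], [0.0, 0.0, 0.0, 1.0]]
wrist elbow_head [ 0.3294 -0.1631  0.0942] 0.82
wrist elbow_head [ 0.4908 -0.3361  0.1317] 0.79
wrist elbow_head [ 0.4908 -0.1819  0.099 ] 0.73
wrist elbow_outlet [ 0.3703 -0.095   0.0483] 0.96
wrist elbow_outlet [ 0.2847 -0.3447  0.0696] 0.83
wrist elbow_outlet [ 0.4204 -0.2164  0.0586] 0.79
wrist elbow [ 0.1973 -0.2873  0.0047] 0.86
wrist elbow [ 0.4921 -0.182   0.0076] 0.72
wrist elbow [ 0.3206 -0.1571  0.0011] 0.67
wrist stand [ 0.4884 -0.1813  0.0032] 0.62
top elbow_head [ 0.4947 -0.1793  0.0978] 0.72
top elbow_head [ 0.3265 -0.1634  0.0894] 0.6
top elbow_head [ 0.1952 -0.2955  0.1204] 0.56
top elbow_outlet [ 0.3699 -0.0925  0.0478] 0.88
top elbow_outlet [ 0.4203 -0.2166  0.0589] 0.55
top elbow [ 0.3203 -0.1586 -0.0034] 0.96
top elbow [ 0.4923 -0.1872  0.0123] 0.87
top elbow [ 0.1966 -0.2921  0.0019] 0.51
top stand [ 0.4952 -0.1812  0.0008] 0.91
scene elbow_head [ 0.4975 -0.1838  0.1006] 0.95
scene elbow_head [ 0.487  -0.3323  0.1273] 0.68
scene elbow_head [ 0.1934 -0.2951  0.1198] 0.68
scene elbow_outlet [ 0.3679 -0.0914  0.0484] 0.97
scene elbow_outlet [ 0.5431 -0.4303  0.0703] 0.96
scene elbow_outlet [ 0.2867 -0.3423  0.0657] 0.94
scene elbow [ 0.1958 -0.2923  0.0024] 0.92
scene elbow [ 0.3216 -0.1645  0.0006] 0.91
scene elbow [ 0.4863 -0.3365 -0.0012] 0.85
scene stand [ 0.4891 -0.1838  0.0019] 0.78
```

View pics/w1.png

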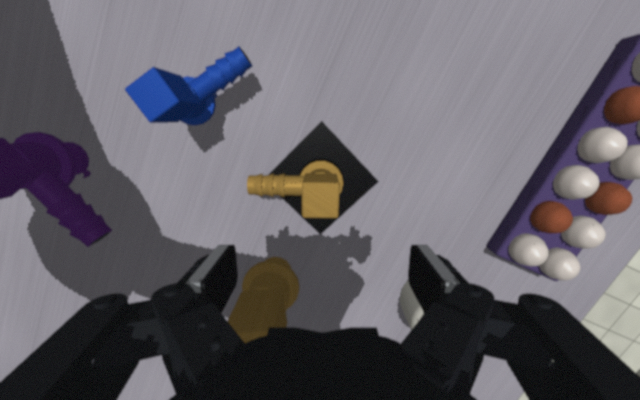

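The wrist view shows the brass head at (320,195), square to the picture, with the outlet pointing left at (250,184), so the yaw is right. I'll descend and grip.

```bash
python3 -m jog '[[[0,-2.5,30,0,0,0,1],[0,0,30,0,0,0,1],[0,0,30,0,0,0,1],[0,0,30,0,0,0,1],[0,0,20,0,0,0,1]]]' >/dev/null
python3 -m jog '[[[0,0,10,0,0,0,1],[0,0,0,0,0,0,1]]]'
python3 -m jog '[[[0,0,0,0,0,0,0],[0,0,0,0,0,0,0],[0,0,0,0,0,0,0],[0,0,0,0,0,0,0],[0,0,0,0,0,0,0]]]' 60
python3 -m jog '[[[0,0,0,0,0,0,0],[0,0,0,0,0,0,0],[0,0,0,0,0,0,0]]]'
python3 -m jog '[[[0,0,-10,0,0,0,0],[0,0,-20,0,0,0,0],[0,0,-30,0,0,0,0],[0,0,-30,0,0,0,0],[0,0,-30,0,0,0,0]]]'
python3 -m jog '[[[0,0,-20,0,0,0,0],[0,0,0,0,0,0,0]]]'
python3 -c "from h import *; plan([.542,.172,.30],53.5)"
```

```text
clock: 5.45
position: [0.4893, -0.1851, 0.1531]
tool_rot: [-3.14, -0.001, 1.995]
force: [0.1, -0.1, 0.4]
grip_width: 0.0853
finger_force: 0.0
clock: 5.95
position: [0.4902, -0.1855, 0.1546]
tool_rot: [3.14, 0.001, 1.995]
force: [0.9, 1.2, 7.2]
grip_width: 0.0336
finger_force: 60.4
clock: 6.25
position: [0.4902, -0.1854, 0.1546]
tool_rot: [3.14, 0.001, 1.995]
force: [0.8, 0.8, 8.0]
grip_width: 0.0336
finger_force: 60.4
clock: 6.75
position: [0.489, -0.1852, 0.2755]
tool_rot: [-3.141, -0.001, 1.995]
force: [0.3, 0.2, -4.8]
grip_width: 0.033
finger_force: 59.7
clock: 6.95
position: [0.49, -0.1855, 0.2966]
tool_rot: [3.139, 0.003, 1.994]
force: [0.5, 0.3, -4.6]
grip_width: 0.0334
finger_force: 59.5
t 6.95 pos [ 0.49   -0.1855  0.2966] rpy [1.7987e+02 1.6000e-01 1.1427e+02] q [ 0.69  0.42 -0.58  1.85  0.28  0.95  0.41] F [ 0.5  0.3 -4.6] M [ 0.   -0.01 -0.  ] w 0.0334 ff 59.52041566371918
turn [4.000e-03 1.000e-03 1.061e+00] then shift mm [ 318.3 -170.9   -3.4]
```

```bash
python3 -m jog '[[[0,0,0,0,0,0.15,0],[0,0,0,0,0,0.15,0],[0,0,0,0,0,0.15,0],[0,0,0,0,0,0.15,0],[0,0,0,0,0,0.15,0]]]' >/dev/null
python3 -m jog '[[[0,0,0,0,0,0.15,0],[0,0,0,0,0,0.15,0],[0,0,0,0,0,0.011,0]]]' >/dev/null
python3 -m jog '[[[26.5,-14.2,0,0,0,0,0],[26.5,-14.2,0,0,0,0,0],[26.5,-14.2,0,0,0,0,0],[26.5,-14.2,0,0,0,0,0],[26.5,-14.2,0,0,0,0,0]]]' >/dev/null
python3 -m jog '[[[26.5,-14.2,0,0,0,0,0],[26.5,-14.2,0,0,0,0,0],[26.5,-14.2,0,0,0,0,0],[26.5,-14.2,0,0,0,0,0],[26.5,-14.2,0,0,0,0,0]]]' >/dev/null
python3 -m jog '[[[26.5,-14.2,0,0,0,0,0],[26.5,-14.2,0,0,0,0,0],[0,0,0,0,0,0,0],[0,0,0,0,0,0,0]]]' 
python3 - <<'E'
from h import *
import cv2
plan([.542,.172,.27],53.5)
p=np.array(bot.observe()["position"])
for c in ["wrist","top","scene","wrist","top","scene"]:
    f=bot.grab_frame(c)
    cv2.imwrite(f"pics/{c}2.png",f["img"][:,:,::-1])
    for n in ["elbow","elbow_head","elbow_outlet","port","port_seat","port_entry","port_mark"]:
        for d in bot.spot_point(n,f)[:3]:
            x=np.array(d["xyz"])
            if x[1]>0.05 and x[1]<.27: print(c,n,np.round(x,4),round(d["conf"],2), np.round(x-p,4) if "elbow" in n else "")
E
```

```text
clock: 9.15
position: [0.5413, 0.1719, 0.2931]
tool_rot: [-3.141, 0.001, 0.938]
force: [0.4, -1.1, -4.8]
grip_width: 0.0335
finger_force: 61.1
t 9.15 pos [0.5413 0.1719 0.2931] rpy [-1.7995e+02  7.0000e-02  5.3770e+01] q [-0.1   0.47 -0.42  1.75  0.23  0.97 -1.25] F [ 0.4 -1.1 -4.8] M [-0.07  0.02  0.03] w 0.0335 ff 61.102927923202515
turn [-0.001  0.001  0.005] then shift mm [ 0.5  0.5 23.1]
wrist elbow [0.5445 0.1712 0.1466] 0.93 [ 0.0032 -0.0007 -0.1465]
wrist elbow_head [0.54   0.1714 0.2351] 0.8 [-0.0013 -0.0005 -0.058 ]
wrist elbow_outlet [0.4776 0.2198 0.196 ] 0.61 [-0.0637  0.0479 -0.0971]
wrist port [5.412e-01 1.768e-01 3.000e-04] 0.74 
wrist port_seat [0.5404 0.1722 0.022 ] 0.79 
wrist port_entry [0.5057 0.1979 0.0482] 0.79 
wrist port_entry [0.4761 0.218  0.194 ] 0.54 
wrist port_mark [0.6188 0.1643 0.0489] 0.61 
scene elbow [0.542  0.1744 0.1452] 0.83 [ 0.0007  0.0025 -0.1479]
scene port [0.5432 0.1746 0.003 ] 0.65 
scene port_seat [0.5454 0.1711 0.0241] 0.94 
scene port_entry [0.5068 0.2013 0.0454] 0.61 
scene port_mark [0.6234 0.1613 0.0483] 0.79 
scene port_mark [0.539
[... 434 characters left out ...]
.163  0.049 ] 0.2 [ 0.0792 -0.0089 -0.2441]
wrist elbow_outlet [0.4791 0.2205 0.1958] 0.59 [-0.0622  0.0486 -0.0973]
wrist port [ 5.412e-01  1.769e-01 -4.000e-04] 0.86 
wrist port [0.5037 0.1987 0.0463] 0.67 
wrist port_seat [0.5443 0.1714 0.0236] 0.76 
wrist port_seat [0.5046 0.1964 0.0511] 0.75 
wrist port_entry [0.5056 0.1974 0.0492] 0.64 
wrist port_mark [0.6188 0.1647 0.0476] 0.76 
scene elbow [0.5437 0.1714 0.1479] 0.88 [ 0.0024 -0.0005 -0.1452]
scene elbow_head [0.5408 0.1701 0.2425] 0.75 [-0.0005 -0.0018 -0.0506]
scene port [0.5424 0.1765 0.0029] 0.59 
scene port_seat [0.5459 0.1725 0.023 ] 0.64 
scene port_entry [0.505  0.2029 0.0448] 0.57 
scene port_mark [0.6253 0.1595 0.0494] 0.6
```

View pics/wrist2.png

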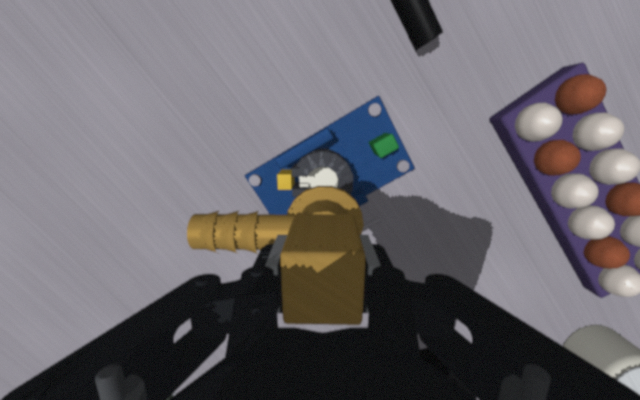

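The wrist view shows the elbow square in the grip with its outlet left at (205,231). The port is ahead at (325,180), with the yellow tab at (285,180). The outlet bearing matches the tab bearing at about 143.7°. I'll lower to just above the collar and look again.

```bash
python3 -m jog '[[[1,0,25,0,0,0,0],[0,0,25,0,0,0,0],[0,0,20,0,0,0,0],[0,0,12,0,0,0,0],[0,0,0,0,0,0,0]]]' 
python3 - <<'E'
from h import *
import cv2
plan([.542,.173,.1966],53.6)
f=bot.grab_frame("scene");a=f["img"][220:320,310:460,::-1];a=cv2.resize(a,None,fx=4,fy=4,interpolation=2)
w=bot.grab_frame("wrist"); b=cv2.resize(w["img"][80:280,160:460,::-1],(600,400))
b=b[:, :]; cv2.imwrite("pics/s3.png",a); cv2.imwrite("pics/w3.png",b)
for c,g in (("s",f),("w",w)):
  for n in ["elbow","elbow_outlet","port","port_seat","port_entry","port_mark"]:
    for d in bot.spot_point(n,g)[:1]: print(c,n,np.round(d["xyz"],4),round(d["conf"],2))
E
```

```text
clock: 12.05
position: [0.5418, 0.1723, 0.2107]
tool_rot: [-3.14, 0.002, 0.934]
force: [0.3, -0.2, -2.9]
grip_width: 0.0331
finger_force: 61.0
t 12.05 pos [0.5418 0.1723 0.2107] rpy [-1.7992e+02  1.0000e-01  5.3510e+01] q [-0.13  0.57 -0.39  1.82  0.29  0.81 -1.31] F [ 0.3 -0.2 -2.9] M [-0.03 -0.09  0.02] w 0.0331 ff 60.97060561180115
turn [-0.001  0.002 -0.002] then shift mm [ 0.7 -0.3 14.1]
s elbow [ 0.3239 -0.1631  0.0025] 0.93
s elbow_outlet [ 0.2859 -0.3419  0.0643] 0.9
s port [0.543  0.1746 0.0026] 0.62
s port_seat [0.5439 0.1699 0.025 ] 0.97
s port_entry [0.5064 0.2009 0.046 ] 0.87
s port_mark [0.6216 0.1595 0.0472] 0.79
w elbow [0.5453 0.1733 0.0639] 0.79
w port [ 5.397e-01  1.780e-01 -2.000e-04] 0.77
w port_seat [0.5457 0.1753 0.0216] 0.63
w port_entry [0.5042 0.1992 0.0466] 0.92
w port_mark [0.6182 0.1622 0.0491] 0.75
```

View pics/s3.png

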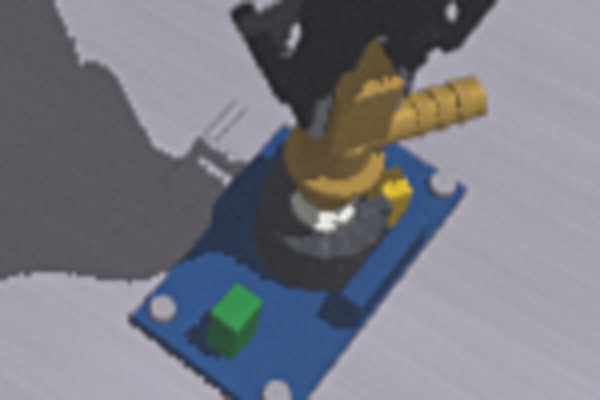

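View pics/w3.png

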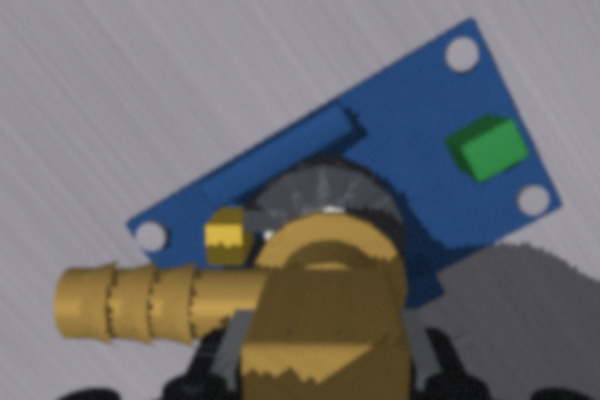

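The scene crop shows the shank over the collar's bore with the outlet over the yellow tab at (398,185). The wrist crop shows flange and collar centred on each other across the picture. I'll descend gently.

```bash
python3 -m jog '[[[0.5,0,7,0,0,0,0],[0,0,5,0,0,0,0],[0,0,0,0,0,0,0]]]' 
python3 -m jog '[[[0,0,3,0,0,0,0],[0,0,3,0,0,0,0],[0,0,0,0,0,0,0]]]' 
python3 -c "from h import *; plan([.542,.173,.1706],53.6)"
```

```text
clock: 13.05
position: [0.5422, 0.1727, 0.1989]
tool_rot: [-3.141, 0.001, 0.934]
force: [-1.2, -0.1, -4.6]
grip_width: 0.0331
finger_force: 61.0
clock: 13.35
position: [0.5425, 0.1728, 0.1935]
tool_rot: [-3.141, 0.0, 0.934]
force: [-0.3, 0.9, -4.2]
grip_width: 0.0335
finger_force: 61.1
t 13.35 pos [0.5425 0.1728 0.1935] rpy [-1.7998e+02  3.0000e-02  5.3510e+01] q [-0.14  0.6  -0.38  1.83  0.3   0.77 -1.32] F [-0.3  0.9 -4.2] M [-0.04 -0.01 -0.  ] w 0.0335 ff 61.08165621757507
turn [-0.     0.    -0.002] then shift mm [-0.1 -0.5 22.9]
```

No contact at 0.1935, so it's entering. I'll continue.

```bash
python3 -m jog '[[[0,0,3,0,0,0,0],[0,0,2,0,0,0,0],[0,0,0,0,0,0,0]]]' 
python3 -m jog '[[[0,0,3,0,0,0,0],[0,0,2,0,0,0,0],[0,0,0,0,0,0,0]]]'
```

```text
clock: 13.65
position: [0.5423, 0.1729, 0.1886]
tool_rot: [-3.141, 0.0, 0.934]
force: [-2.6, 1.6, -4.3]
grip_width: 0.0335
finger_force: 61.0
clock: 13.95
position: [0.5423, 0.1728, 0.1834]
tool_rot: [-3.141, 0.001, 0.934]
force: [-4.1, 0.9, -6.5]
grip_width: 0.0338
finger_force: 60.8
```

```bash
python3 -m jog '[[[-0.4,-0.6,3,0,0,0,0],[0,0,2,0,0,0,0],[0,0,0,0,0,0,0]]]' 
python3 -m jog '[[[0,0,3,0,0,0,0],[0,0,2,0,0,0,0],[0,0,0,0,0,0,0]]]'
```

```text
clock: 14.25
position: [0.542, 0.1728, 0.1786]
tool_rot: [3.142, -0.0, 0.934]
force: [0.1, 0.1, -4.2]
grip_width: 0.0334
finger_force: 61.0
clock: 14.55
position: [0.542, 0.1727, 0.1736]
tool_rot: [3.142, 0.0, 0.934]
force: [-0.5, 0.3, -3.5]
grip_width: 0.0335
finger_force: 61.0
```

```bash
python3 -m jog '[[[0,0,1.5,0,0,0,0],[0,0,1,0,0,0,0],[0,0,0,0,0,0,0]]]' 
python3 -m jog '[[[0,0,0.5,0,0,0,0],[0,0,0.5,0,0,0,0],[0,0,0,0,0,0,0]]]'
```

```text
clock: 14.85
position: [0.542, 0.1728, 0.1713]
tool_rot: [3.142, -0.0, 0.934]
force: [0.1, 0.7, -4.4]
grip_width: 0.0335
finger_force: 61.0
clock: 15.15
position: [0.542, 0.1729, 0.1707]
tool_rot: [3.141, -0.0, 0.934]
force: [-1.1, -1.8, 2.4]
grip_width: 0.0337
finger_force: 61.9
```

It's seated with the load on the floor. I'll release, lift a little, and turn the open gripper half a turn to give joint 7 room for the 150° wind.

```bash
python3 -m jog '[[[0,0,-0.5,0,0,0,1],[0,0,0,0,0,0,1],[0,0,0,0,0,0,1],[0,0,0,0,0,0,1],[0,0,0,0,0,0,1]]]' 
python3 -m jog '[[[0,0,-20,0,0,0,1],[0,0,-30,0,0,0,1],[0,0,-10,0,0,-0.1,1],[0,0,0,0,0,-0.04,1]]]' 
python3 -m jog '[[[0,0,0,0,0,-0.15,1],[0,0,0,0,0,-0.15,1],[0,0,0,0,0,-0.15,1],[0,0,0,0,0,-0.15,1],[0,0,0,0,0,-0.15,1]]]' >/dev/null
python3 -m jog '[[[0,0,0,0,0,-0.15,1],[0,0,0,0,0,-0.15,1],[0,0,0,0,0,-0.15,1],[0,0,0,0,0,-0.15,1],[0,0,0,0,0,-0.15,1]]]' >/dev/null
python3 -m jog '[[[0,0,0,0,0,-0.15,1],[0,0,0,0,0,-0.15,1],[0,0,0,0,0,-0.15,1],[0,0,0,0,0,-0.15,1],[0,0,0,0,0,-0.15,1]]]' >/dev/null
python3 -m jog '[[[0,0,0,0,0,-0.15,1],[0,0,0,0,0,-0.15,1],[0,0,0,0,0,-0.15,1],[0,0,0,0,0,-0.15,1],[0,0,0,0,0,-0.15,1]]]' >/dev/null
python3 - <<'E'
from h import *
import cv2
plan([.542,.1728,.171],-126.4)
f=bot.grab_frame("scene");a=f["img"][220:320,310:460,::-1];cv2.imwrite("pics/s4.png",cv2.resize(a,None,fx=4,fy=4,interpolation=2))
w=bot.grab_frame("wrist")
for c,g in (("s",f),("w",w)):
  for n in ["elbow","elbow_head","elbow_outlet","sleeve"]:
    for d in bot.spot_point(n,g)[:3]:
      if d["xyz"][1]>.05: print(c,n,np.round(d["xyz"],4),round(d["conf"],2))
E
```

```text
clock: 15.65
position: [0.5419, 0.1729, 0.1709]
tool_rot: [3.142, -0.0, 0.934]
force: [0.1, 0.4, 0.6]
grip_width: 0.085
finger_force: 0.0
clock: 16.05
position: [0.5425, 0.1731, 0.2327]
tool_rot: [3.14, -0.002, 1.077]
force: [-0.6, -0.2, 0.2]
grip_width: 0.085
finger_force: 0.0
t 18.05 pos [0.542  0.1727 0.2309] rpy [-1.8000e+02 -1.0000e-02 -1.2625e+02] q [ 0.33  0.79 -1.14  1.78  0.8   1.12  1.42] F [ 0.   0.4 -0.9] M [0.01 0.03 0.05] w 0.0854 ff 0.0
turn [-0.    -0.     0.003] then shift mm [-0.1  0.  59.9]
s elbow_outlet [0.481  0.2227 0.075 ] 0.88Traceback (most recent call last):
  File "<stdin>", line 8, in <module>
ValueError: it knows: eggs, elbow, elbow_head, elbow_key, elbow_outlet, port, port_entry, port_mark, port_seat, stand, torch, tub
```

View pics/s4.png

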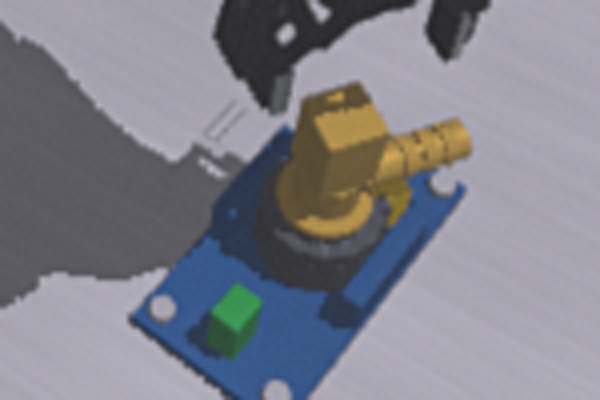

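The scene crop shows the elbow standing alone in the port, flange near the collar, outlet over the yellow tab at (400,200). The outlet height of 75 mm confirms it's seated. Next I'll take the fresh hold.

```bash
python3 -m jog '[[[0,0,25,0,0,0.003,1],[0,0,25,0,0,0,1],[0,0,10,0,0,0,1],[0,0,0,0,0,0,1]]]' 
python3 -m jog '[[[0,0,0,0,0,0,0],[0,0,0,0,0,0,0],[0,0,0,0,0,0,0],[0,0,0,0,0,0,0],[0,0,0,0,0,0,0]]]' 70
python3 -m jog '[[[0,0,0,0,0,0,0],[0,0,0,0,0,0,0],[0,0,0.1,0,0,0.05,0],[0,0,0.2,0,0,0.1,0],[0,0,0,0,0,0,0]]]'
python3 -c "from h import *; plan([.542,.1728,.171],-126.4)"
```

```text
clock: 18.7
position: [0.5415, 0.1729, 0.1702]
tool_rot: [3.141, -0.001, -2.214]
force: [-0.9, -0.2, 0.5]
grip_width: 0.0849
finger_force: 0.0
clock: 19.2
position: [0.5424, 0.1728, 0.1717]
tool_rot: [-3.14, 0.001, -2.213]
force: [-0.3, -2.0, 7.5]
grip_width: 0.0333
finger_force: 70.2
clock: 19.7
position: [0.5421, 0.1728, 0.1715]
tool_rot: [-3.14, 0.0, -2.366]
force: [-1.5, -2.8, 10.0]
grip_width: 0.0336
finger_force: 70.4
t 19.7 pos [0.5421 0.1728 0.1715] rpy [-1.7993e+02  2.0000e-02 -1.3559e+02] q [ 0.27  0.84 -1.04  1.82  0.86  1.01  1.21] F [-1.5 -2.8 10. ] M [-0.62  0.61 -0.01] w 0.0336 ff 70.35428166389465
turn [-0.001  0.    -0.16 ] then shift mm [0.  0.1 0.5]
```

```bash
python3 -m jog '[[[0,0,0.2,0,0,0.12,0],[0,0,0.2,0,0,0.12,0],[0,0,0.2,0,0,0.12,0],[0,0,0.2,0,0,0.12,0],[0,0,0,0,0,0,0]]]'
python3 -m jog '[[[0,0,0.2,0,0,0.12,0],[0,0,0.2,0,0,0.12,0],[0,0,0.2,0,0,0.12,0],[0,0,0.2,0,0,0.12,0],[0,0,0,0,0,0,0]]]'
python3 -c "from h import *; plan([.542,.1728,.171],-126.4)"
```

```text
clock: 20.2
position: [0.5419, 0.1729, 0.1706]
tool_rot: [-3.141, 0.0, -2.847]
force: [-3.1, -1.0, 9.4]
grip_width: 0.0334
finger_force: 70.3
clock: 20.7
position: [0.5417, 0.1731, 0.1698]
tool_rot: [-3.141, 0.0, 2.956]
force: [-4.0, -0.5, 8.1]
grip_width: 0.0332
finger_force: 70.2
t 20.7 pos [0.5417 0.1731 0.1698] rpy [-1.7998e+02  2.0000e-02  1.6938e+02] q [ 0.16  0.75 -0.85  1.83  0.71  0.9   0.36] F [-4.  -0.5  8.1] M [-0.22  1.18  0.08] w 0.0332 ff 70.23013830184937
turn [-1.000e-03  0.000e+00 -1.121e+00] then shift mm [ 0.  -0.4 -1.2]
```

```bash
python3 -m jog '[[[0,0,0.2,0,0,0.12,0],[0,0,0.2,0,0,0.12,0],[0,0,0.2,0,0,0.12,0],[0,0,0.2,0,0,0.12,0],[0,0,0.2,0,0,0.12,0]]]'
python3 -m jog '[[[0,0,0.2,0,0,0.12,0],[0,0,0.2,0,0,0.12,0],[0,0,0.2,0,0,0.12,0],[0,0,0.2,0,0,0.12,0],[0,0,0,0,0,0,0]]]'
python3 -m jog '[[[0,0,0.2,0,0,0.12,0],[0,0,0.2,0,0,0.12,0],[0,0,0,0,0,0,0]]]'
python3 - <<'E'
from h import *
plan([.542,.1728,.166],83.6)
for c in ("scene","top","wrist"):
  g=bot.grab_frame(c)
  for n in ["elbow_outlet","port_mark","port_seat"]:
    for d in bot.spot_point(n,g)[:4]:
      if .05<d["xyz"][1]<.26: print(c,n,np.round(d["xyz"],4),round(d["conf"],2))
E
```

```text
clock: 21.2
position: [0.5416, 0.1736, 0.1687]
tool_rot: [3.141, -0.001, 2.356]
force: [-4.6, 1.8, 8.4]
grip_width: 0.0334
finger_force: 70.3
clock: 21.7
position: [0.5417, 0.1744, 0.168]
tool_rot: [3.14, -0.002, 1.877]
force: [-3.8, 4.8, 4.8]
grip_width: 0.0333
finger_force: 69.8
clock: 22.0
position: [0.542, 0.1745, 0.1676]
tool_rot: [3.14, -0.002, 1.637]
force: [-0.8, 6.4, 1.9]
grip_width: 0.0331
finger_force: 69.7
t 22.0 pos [0.542  0.1745 0.1676] rpy [ 1.7991e+02 -1.3000e-01  9.3810e+01] q [-0.04  0.66 -0.53  1.84  0.47  0.76 -0.76] F [-0.8  6.4  1.9] M [1.71 0.27 0.08] w 0.0331 ff 69.70845937728882
turn [ 0.001 -0.002  0.178] then shift mm [-1.7  0.2  1.6]
scene port_mark [0.6201 0.1622 0.0492] 0.77
scene port_seat [0.5424 0.1719 0.0261] 0.55
wrist elbow_outlet [0.6195 0.1777 0.0683] 0.69
wrist port_mark [0.6202 0.1648 0.0499] 0.63
```

```bash
python3 -m jog '[[[-0.7,0,0.2,0,0,0.09,0],[-0.7,0,0.2,0,0,0.09,0],[0,0,0.1,0,0,0.07,0],[0,0,0,0,0,0,0],[0,0,0,0,0,0,0]]]'
python3 -m jog '[[[0,0,0,0,0,0,0],[0,0,0,0,0,0,0]]]'
python3 - <<'E'
from h import *
plan([.542,.1728,.166],78.6)
for c in ("scene","top","wrist"):
  g=bot.grab_frame(c)
  for n in ["elbow_outlet","port_mark","port_seat"]:
    for d in bot.spot_point(n,g)[:4]:
      if .05<d["xyz"][1]<.26: print(c,n,np.round(d["xyz"],4),round(d["conf"],2))
E
```

```text
clock: 23.1
position: [0.5422, 0.1736, 0.1672]
tool_rot: [3.14, -0.004, 1.392]
force: [-0.3, 9.3, 2.2]
grip_width: 0.0335
finger_force: 69.7
clock: 23.3
position: [0.5422, 0.1736, 0.1672]
tool_rot: [3.14, -0.004, 1.392]
force: [-0.5, 9.4, 1.7]
grip_width: 0.0336
finger_force: 69.7
t 23.3 pos [0.5422 0.1736 0.1672] rpy [179.93  -0.22  79.77] q [-0.08  0.65 -0.47  1.84  0.42  0.74 -0.96] F [-0.5  9.4  1.7] M [ 2.47 -0.07  0.15] w 0.0336 ff 69.70013737678528
turn [ 0.001 -0.004  0.02 ] then shift mm [-0.8 -0.   1.2]
scene elbow_outlet [0.6228 0.1601 0.069 ] 0.56
scene port_mark [0.6241 0.1613 0.0518] 0.76
scene port_seat [0.542  0.1708 0.0253] 0.97
scene port_seat [ 0.5404  0.1731 -0.    ] 0.52
wrist elbow_outlet [0.6214 0.1599 0.0692] 0.6
wrist port_mark [0.6235 0.1634 0.0514] 0.89
```

The outlet is about 2–3 mm past the post, which suits the ease-back. I'll release and retreat.

```bash
python3 -m jog '[[[0,0,0,0,0,0,1],[0,0,0,0,0,0,1],[0,0,0,0,0,0,1],[0,0,0,0,0,0,1],[0,0,0,0,0,0,1]]]'
python3 -m jog '[[[0,0,-20,0,0,0,1],[0,0,-30,0,0,0,1],[0,0,-30,0,0,0,1],[0,0,-30,0,0,0,1],[0,0,0,0,0,0,1]]]'
python3 - <<'E'
from h import *
import cv2
for c in ("scene","top","wrist"):
  g=bot.grab_frame(c)
  if c=="wrist": cv2.imwrite("pics/w5.png",g["img"][:,:,::-1])
  for n in ["elbow","elbow_head","elbow_outlet","port_mark","port_seat"]:
    for d in bot.spot_point(n,g)[:4]:
      if .05<d["xyz"][1]<.26: print(c,n,np.round(d["xyz"],4),round(d["conf"],2))
E
```

```text
clock: 24.4
position: [0.5419, 0.1714, 0.1663]
tool_rot: [-3.142, 0.0, 1.391]
force: [-0.7, -0.3, 0.4]
grip_width: 0.0852
finger_force: 0.0
clock: 24.9
position: [0.543, 0.172, 0.2799]
tool_rot: [3.137, -0.002, 1.39]
force: [0.3, 0.4, -1.1]
grip_width: 0.0856
finger_force: 0.0
scene elbow_head [0.5421 0.1749 0.1117] 0.94
scene elbow_outlet [0.6218 0.1766 0.0707] 0.72
scene port_mark [0.6224 0.1617 0.0489] 0.66
scene port_seat [0.5431 0.1729 0.0238] 0.97
scene port_seat [0.5455 0.1725 0.1158] 0.27
wrist elbow [0.5417 0.1739 0.0169] 0.91
wrist elbow_head [0.5422 0.1752 0.1112] 0.88
wrist elbow_outlet [0.6201 0.1764 0.0708] 0.85
wrist elbow_outlet [0.5635 0.1761 0.0223] 0.64
wrist port_mark [0.6201 0.1634 0.0501] 0.91
wrist port_seat [0.6192 0.1641 0.049 ] 0.62
```

View pics/w5.png

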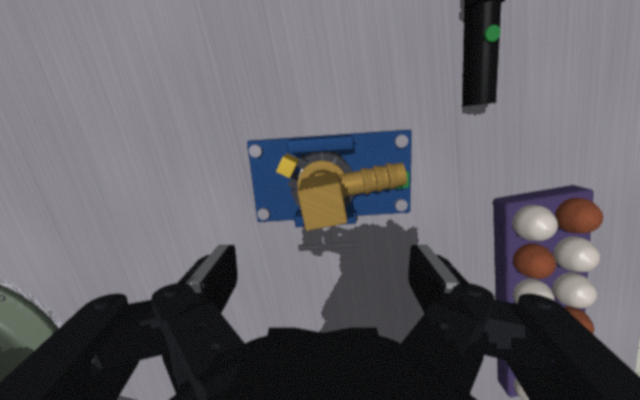

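The outlet eased back and now sits about 12 mm short of the post: it is at (395,178) in the wrist view, with green peeking out past it at (407,180). That's too thin a margin, so I'll regrip and turn about 5° further than before.

```bash
python3 -m jog '[[[0,0,0,0,0,-0.11,1],[0,0,0,0,0,-0.106,1],[0,0,0,0,0,0,1]]]' >/dev/null
python3 -c "from h import *; plan([.542,.1728,.166],92)"
```

```text
t 26.1 pos [0.542  0.1714 0.2763] rpy [-1.7999e+02 -1.0000e-02  9.2170e+01] q [ 0.01  0.52 -0.59  1.76  0.34  0.97 -0.68] F [-0.5 -0.  -0.1] M [-0.01 -0.02 -0.01] w 0.0853 ff 0.0
turn [-0.    -0.     0.003] then shift mm [1.400e+00 1.000e-01 1.103e+02]
```

```bash
python3 -m jog '[[[1.4,0,30,0,0,0,1],[0,0,30,0,0,0,1],[0,0,30,0,0,0,1],[0,0,20,0,0,0,1],[0,0,0,0,0,0,1]]]' 
python3 -m jog '[[[0,0,0,0,0,0,0],[0,0,0,0,0,0,0],[0,0,0,0,0,0,0],[0,0,0,0,0,0,0],[0,0,0,0,0,0,0]]]' 70
python3 -m jog '[[[0,0,0,0,0,0,0],[0,0,0.1,0,0,0.08,0],[0,0,0.1,0,0,0.08,0],[0,0,0.1,0,0,0.06,0],[0,0,0,0,0,0,0]]]'
python3 - <<'E'
from h import *
plan([.542,.1728,.166],74)
for c in ("scene","wrist"):
  g=bot.grab_frame(c)
  for n in ["elbow_outlet","port_mark"]:
    for d in bot.spot_point(n,g)[:4]:
      if .05<d["xyz"][1]<.26: print(c,n,np.round(d["xyz"],4),round(d["conf"],2))
E
```

```text
clock: 26.6
position: [0.5409, 0.1725, 0.1641]
tool_rot: [-3.138, 0.001, 1.604]
force: [-0.2, -0.5, 0.1]
grip_width: 0.0854
finger_force: 0.0
clock: 27.1
position: [0.5421, 0.173, 0.1672]
tool_rot: [3.141, -0.0, 1.606]
force: [-1.7, -0.7, 8.7]
grip_width: 0.0333
finger_force: 70.3
clock: 27.6
position: [0.5421, 0.1731, 0.1671]
tool_rot: [3.14, -0.0, 1.385]
force: [-2.5, -1.2, 11.4]
grip_width: 0.0333
finger_force: 70.1
t 27.6 pos [0.5421 0.1731 0.1671] rpy [ 1.7993e+02 -2.0000e-02  7.9330e+01] q [-0.09  0.65 -0.46  1.84  0.41  0.74 -0.96] F [-2.5 -1.2 11.4] M [-0.2   0.9   0.18] w 0.0333 ff 70.10635614395142
turn [ 0.001 -0.     0.093] then shift mm [-0.3  0.   1.1]
scene elbow_outlet [0.6228 0.1598 0.0662] 0.95
scene elbow_outlet [0.5436 0.174  0.1136] 0.65
scene port_mark [0.6209 0.1624 0.0487] 0.7
wrist elbow_outlet [0.6209 0.1594 0.0719] 0.85
wrist port_mark [0.6214 0.1625 0.0458] 0.92
```

```bash
python3 -m jog '[[[0,0,0,0,0,0.04,0],[0,0,0,0,0,0.04,0],[0,0,0,0,0,0,0],[0,0,0,0,0,0,0],[0,0,0,0,0,0,0]]]'
python3 -m jog '[[[0,0,0,0,0,0,1],[0,0,0,0,0,0,1],[0,0,0,0,0,0,1],[0,0,0,0,0,0,1],[0,0,0,0,0,0,1]]]'
python3 -m jog '[[[0,0,-20,0,0,0,1],[0,0,-30,0,0,0,1],[0,0,-30,0,0,0,1],[0,0,-30,0,0,0,1],[0,0,0,0,0,0,1]]]'
python3 - <<'E'
from h import *
import cv2
for c in ("scene","top","wrist","scene","wrist"):
  g=bot.grab_frame(c)
  if c=="wrist": cv2.imwrite("pics/w6.png",g["img"][100:260,200:460,::-1])
  for n in ["elbow","elbow_head","elbow_outlet","port_mark"]:
    for d in bot.spot_point(n,g)[:4]:
      if .05<d["xyz"][1]<.26: print(c,n,np.round(d["xyz"],4),round(d["conf"],2))
E
```

```text
clock: 28.4
position: [0.5421, 0.173, 0.167]
tool_rot: [3.141, -0.0, 1.307]
force: [-3.6, -0.9, 12.0]
grip_width: 0.0334
finger_force: 69.8
clock: 28.9
position: [0.5419, 0.1729, 0.166]
tool_rot: [-3.141, -0.0, 1.307]
force: [0.5, 0.3, -0.0]
grip_width: 0.0853
finger_force: 0.0
clock: 29.4
position: [0.543, 0.1734, 0.2796]
tool_rot: [3.137, -0.003, 1.307]
force: [-0.3, 0.5, -0.1]
grip_width: 0.0856
finger_force: 0.0
scene elbow [0.5401 0.1746 0.0182] 0.91
scene elbow_head [0.5418 0.1732 0.1094] 0.84
scene elbow_outlet [0.6248 0.1742 0.0715] 0.73
scene elbow_outlet [0.5083 0.1988 0.0474] 0.6
scene port_mark [0.6243 0.1617 0.05  ] 0.96
wrist elbow [0.5397 0.1728 0.0166] 0.98
wrist elbow_head [0.5436 0.1758 0.1125] 0.72
wrist elbow_outlet [0.6235 0.1695 0.0688] 0.91
wrist port_mark [0.6194 0.1627 0.0451] 0.6
scene elbow [0.5375 0.1737 0.0174] 0.68
scene elbow_head [0.5431 0.172  0.1132] 0.94
scene elbow_outlet [0.6225 0.1739 0.0681] 0.77
scene port_mark [0.6248 0.1615 0.0493] 0.94
wrist elbow [0.542  0.174  0.0185] 0.68
wrist elbow_head [0.5466 0.173  0.1103] 0.67
wrist elbow_outlet [0.6212 0.1683 0.0692] 0.78
wrist port_mark [0.6203 0.1608 0.0521] 0.63
```

View pics/w6.png

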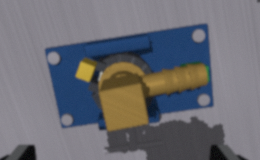

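The wrist crop shows the elbow in the port with its outlet over the green post at (190,78), about 6–7° (8–10 mm) short and inside the 15 mm limit. I'll check for creep and measure more precisely before handing in.

```bash
python3 -m jog '[[[0,0,0,0,0,0,1],[0,0,0,0,0,0,1],[0,0,0,0,0,0,1],[0,0,0,0,0,0,1],[0,0,0,0,0,0,1]]]'>/dev/null
python3 - <<'E'
from h import *
D={}
for i in range(14):
  c=("scene","wrist")[i%2]; g=bot.grab_frame(c)
  for n in ["elbow_outlet","port_mark","elbow_head","port_entry"]:
    for d in bot.spot_point(n,g)[:4]:
      x=np.array(d["xyz"]); 
      ok={"elbow_outlet":x[0]>.6 and .06<x[2]<.08,"port_mark":x[0]>.6 and x[2]<.056,"elbow_head":abs(x[0]-.542)<.01 and x[2]>.1,"port_entry":x[0]<.52 and x[2]>.03}[n]
      if ok and .05<x[1]<.26: D.setdefault((n,c),[]).append(x)
for k,v in sorted(D.items()): print(k,len(v),np.round(np.median(v,0),4),np.round(np.std(v,0),4))
print(bot.observe()["clock"])
E
```

```text
('elbow_head', 'scene') 7 [0.5437 0.1723 0.1127] [0.001  0.0015 0.0017]
('elbow_head', 'wrist') 7 [0.5431 0.175  0.1103] [0.0014 0.0021 0.0014]
('elbow_outlet', 'scene') 7 [0.6229 0.1714 0.0683] [0.0008 0.0007 0.0009]
('elbow_outlet', 'wrist') 6 [0.6217 0.1687 0.0703] [0.0008 0.0016 0.0006]
('port_entry', 'scene') 5 [0.5057 0.2015 0.0466] [0.0013 0.0012 0.0016]
('port_entry', 'wrist') 7 [0.5049 0.1966 0.0491] [0.0023 0.0016 0.0016]
('port_mark', 'scene') 7 [0.6234 0.1605 0.0481] [0.0013 0.0013 0.0016]
('port_mark', 'wrist') 7 [0.6186 0.1617 0.0487] [0.0012 0.001  0.0014]
34.65
```

The gap is about 9 mm against the 15 mm limit, it isn't creeping, and the foot is at about 18 mm. I'll hand in.

```bash
python3 -c "from workcell import bot; print(bot.job_done())"
```

```text
the job is handed in; nothing more can be done
None
```

The elbow is screwed into the port and released, with its outlet over the green post about 9 mm short of centre (limit 15 mm). The job is handed in, but no verdict came back.

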